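Lock the battery cover screw of the power pack

ROBOT

A 6-joint arm with a two-finger parallel gripper is mounted at the origin on a cart in front of the work surface, level with it; the furniture and walls round the work are solid. World frame = base frame: x ahead of the robot, y to its left, z up, the work surface at z = 0. Lengths are in m, angles in degrees, forces in N, time in s.
With the tool pointing down it reaches from about 0.25 to 0.725 m from the base axis. Payload 9.7 kg.
Tool frame: the origin (TCP) lies at the very end of the fingers, on their centre line; the grasp point (between the pads) lies grasp_offset behind it (grasp_offset is the distance from the TCP to the grasp point, in m); z points along the fingers, y is the line along which they close (so a half turn about z gives the same grasp; the last joint's range is limited). The gripper opens to 85 mm and grips with 20 to 120 N. Pads are 22 mm wide; open, the fingers measure 114 mm over their backs; the gripper's body (76 mm by 85 mm) begins 54 mm behind the grasp point. The pads swing forward as they close: fully open they stand 13 mm farther back than shut.
Start: joints at [66.119, 4.979, 10.078, 95.1, 0, 90], TCP at [0.223, 0.503, 0.231] pointing down, gripper open.
Joint ranges: [-179.16, 179.16], [-48.56, 103.87], [-65.8, 70.77], [-126.05, 130.52], [-82.76, 87.17], [-180, 180]. Speed limits (degrees/s): [127.2, 127.2, 147.25, 180, 180, 180].

INTERFACE

Orientations are given as [roll, pitch, yaw] about the fixed x, y, z axes, in that order (R = Rz(yaw) Ry(pitch) Rx(roll)).
In Python, from workcell import get_obs, camera, calibration, job_done, recognise, cut_out, mark_of, grasp_offset gives the robot as it stands.
- The arm moves only by the tool servo_tool, never from a script. Its argument "moves" is a list of rows, each a list of 3 entries, a list of its own where there are three numbers: the turn, a rotation vector about the tool's x, y, z in degrees, then the shift along the tool's x, y, z in m, then the opening in per cent of the stroke, from 0 (shut) to 100 (fully open). In form: [[[ax, ay, az], [x, y, z], claw], ...]. A call has 1 to 12 rows; each row shifts and turns the commanded pose from where the row before left it, along the tool's axes as they then stand; what a row does not reach is not made up. A row lasts 1/10 s, in which the tool goes at most 50 mm and 8.59 degrees, less where a joint would pass 70% of its speed; a pose out of reach is approached as far as the arm can. A call is refused whole if a number of a shift passes 0.05 or a number of a turn 8.59, either way. A call with a gripper value outside its range is refused whole. The fingers move at their own pace and stop on an object; "force" is the grip in N (left out, the last holds). Time passes only in rows, so rows that do not move let the fingers close. It gives the time, the measured TCP pose, the force, the opening and the grip force at its end, in the units of the state.
- get_obs(): the state, without advancing time (a new reading comes with each control period).
- camera(name): name is "side" or "top" or "wrist"; returns (picture, depth): 384x512x3 uint8, red, green, blue; 384x512 float32, m along the optical axis (not along the pixel's ray), 0 where there is no reading.
- calibration(name): a dict with "camera_matrix" (3x3 intrinsics, pixels), "dist" ([k1, k2, p1, p2, k3] as OpenCV has them; the pictures are not rectified), "R" (3x3) and "t" (3): a world point X has camera coordinates R X + t. Camera axes: x right, y down, z forward; pixel columns grow to the right and rows downward; lengths in m; the calibration is good to about 2 mm. A picture is of the moment at which its call begins: read the wrist's pose just before it. calibration takes no time and is no camera call; for the wrist camera it gives the pose at the moment of the call.
- job_done(): hands the job in; it is judged then, once.
Trained networks look in the newest picture that a camera, given by its name, has taken for a name from the list of things; names that differ only in an ending like _2 or _b are one class to them, and where a whole thing is asked for, a point or a joint stands for the part that bears it (a point fixed in the world has none). Each returns a list of dicts, best first, with "score" (0 to 1); they miss things now and then, are a little off and sometimes report something else, mostly with a low value. They report only what shows in the picture. A call takes as long as a camera call. They do not tell look-alikes from the thing itself.
- recognise(name, camera): "xyz" ([x, y, z] in m, in the coordinates of the camera as it stood for that picture, good to about 4 mm: the middle of the surface that is visible of it).
- cut_out(name, camera): "mask" (384x512 bool, what is visible of it).
- mark_of(name, camera): "xyz" ([x, y, z] in m, in the coordinates of the camera as it stood for that picture, good to about 4 mm: a listed point, or the origin of a listed thing).
The state is a dict: "time": time; "q": joint angles; "qd": joint speeds; "joint_efforts": joint torques, N m; "ee_pos": TCP position; "tcp_rot": TCP orientation; "wrist_force": force on the tool from outside, world axes, zero at the start; "torque": the same for the moment, N m; "opening": finger opening in m; "grasp_force": force on a finger pad.
Only numpy, scipy, OpenCV 4.12 (cv2) and the standard library are available. Lean on these libraries where they do the work, as an engineer would, in place of code of your own. Each camera call takes 0.05 s, during which the arm holds its last target. There are 200 camera calls.

TASK

Two slotted screws hold the battery cover of the flat grey power pack; one is locked, with its slot straight across the pack between its tick marks, and the other is still open, with its slot pointing well off its marks. Take the wide-bladed screwdriver out of its wooden stand, seat the blade in the slot of the open screw, push it down against its spring and, keeping it pushed down, turn it clockwise until it stops at the tick marks. Then stand the screwdriver upright in its stand again, fully down, and let go.

Things in the scene. Friction and masses are not known exactly. Their poses are not given: they have to be found in the camera images.
- driver_grip (a point): Middle of the upright screwdriver's handle. Black flat-sided handle 24 mm thick (x) by 38 mm wide (y), 72 mm tall; grip it across the 24 mm. z is up. Below: a round guard 48 mm across, underside 43 mm below this point; 18 mm shank; flat blade 5 mm thick (x) by 20 mm wide (y, as the handle), tip 105 mm below this point. About 120 g.
- stand_mouth (a point): Centre of the top of the round hole (32 mm wide, right through) in the screwdriver's stand, a dark wooden block 76 x 76 x 66 mm fixed to the desk; z up. The screwdriver hangs in the hole, guard resting on the block's top: the handle's middle is then 43 mm above this point; any turn about its axis will do.
- screw_slot (a point): Centre of the top face of the open screw: steel head 40 mm across, 11 mm proud of a 54 mm round black collar, on the fixed grey power pack (130 x 190 x 45 mm). Slot along this point's y, across the whole head, 9 mm deep, 11 mm wide at its floor, mouth bevelled to 20 mm; z up. The point sinks and turns with the screw. Its locked twin, 110 mm away on the same cover, does not move.
- screw_press (a joint): How far the open screw is pushed down, m: 0 up, 0.006 at the bottom stop. Its spring pushes back with 3 N at the top, 9 N at the bottom. A catch stops it from turning past about 0.2 rad (to force it takes over 0.25 N m) unless it is pushed down 3 mm or more (about 6 N); pushing it 4 to 6 mm is right. When let go it springs up again.
- screw_turn (a joint): How far the open screw has been turned, rad: 0 open (starts at 0 to 0.1), growing clockwise seen from above to the locked stop at 1.05 (60 degrees). Little friction (0.03 N m); the blade has up to 0.3 rad of play each way in the slot, so turn the screwdriver about 1.45 rad. At the stop it stays locked; let go earlier it can hang half-way.
Mind the look-alikes: they are no part of the job. What is shaped like the part that bears stand_mouth but yellow is not meant. Leave any blue look-alike of the part that bears driver_grip alone.

How it is judged:
By the outcome, as a careful person would: the job done as asked, in the order asked, and still so for the second after the job is handed in, with the robot touching nothing.
It also fails if it takes over 58 s, if anything falls off the work surface, if the arm or the gripper's body presses on something with over 40 N, if the wrist force passes 120 N, or if a joint passes its speed limit or range.

## Working session

There is one attempt and no reset: what is moved stays moved. The work goes in short steps, Python scripts to look and compute and a tool call to move; the robot and the scene stay as the last step left them, time stands still between calls to the robot, and variables do not carry over. Pictures are saved under pics/ and viewed, at most 10 in all, crops included, and the job is handed in when it is done.

Besides the shell and the picture viewer there is one more tool, called after "Emit:" as name(argument=value, ...) on one line, values as JSON. servo_tool: Moves the arm, as the interface text tells. Its arguments: {"type":"object","properties":{"moves":{"type":"array"},"force":{"type":"number"}},"required":["moves"]}

```bash
mkdir -p pics; cat > h.py <<'E'
import numpy as np, cv2
from workcell import *
def w(c,p,cal=None):
    k=cal or calibration(c); return np.array(k["R"]).T@(np.array(p)-np.array(k["t"]))
def px(c,X):
    k=calibration(c); r=cv2.Rodrigues(np.array(k["R"],float))[0]
    return cv2.projectPoints(np.array(X,float).reshape(-1,3),r,np.array(k["t"],float),np.array(k["camera_matrix"]),np.array(k["dist"]))[0].reshape(-1,2)
def cloud(c,d):
    k=calibration(c);h,wd=d.shape
    u,v=np.meshgrid(np.arange(wd),np.arange(h))
    n=cv2.undistortPoints(np.stack([u,v],-1).reshape(-1,1,2).astype(float),np.array(k["camera_matrix"]),np.array(k["dist"])).reshape(h,wd,2)
    P=np.dstack([n[...,0]*d,n[...,1]*d,d])
    return (P-np.array(k["t"]))@np.array(k["R"])
E
python3 - <<'E'
from h import *
np.set_printoptions(precision=4,suppress=True)
o=get_obs();print(o['time'],o['ee_pos'],o['tcp_rot'],o['opening'],grasp_offset)
ims=[]
for c in ("top","side"):
    im,d=camera(c);ims.append(im)
    for n in("driver_grip","stand_mouth","screw_slot"):
        for r in mark_of(n,c)[:4]:
            X=w(c,r["xyz"]);print(c,n,round(r["score"],2),X,px(c,X)[0])
cv2.imwrite("pics/a.png",cv2.cvtColor(cv2.resize(np.hstack(ims),(800,300),interpolation=cv2.INTER_AREA),4))
cv2.imwrite("pics/top.png",cv2.cvtColor(cv2.resize(ims[0],(768,576)),4))
E
```

```text
0.0 [0.2225 0.5027 0.2306] [-179.9228   -0.0024  156.1242] 0.08549246438259214 0.0187
top driver_grip 0.75 [0.4635 0.2584 0.1087] [180.9783 174.6071]
top driver_grip 0.62 [0.3433 0.3113 0.106 ] [149.6738 227.8007]
top stand_mouth 0.87 [0.4633 0.2586 0.0629] [184.777  179.6014]
top stand_mouth 0.65 [0.3199 0.1984 0.0631] [204.2215 244.4201]
top screw_slot 0.56 [ 0.5696 -0.1226  0.0624] [352.1446 147.613 ]
side driver_grip 0.82 [0.3485 0.3109 0.1009] [169.0893 150.8768]
side driver_grip 0.61 [0.4625 0.2619 0.1052] [222.464  147.4462]
side stand_mouth 0.72 [0.4638 0.2625 0.0626] [223.1446 162.8024]
side stand_mouth 0.71 [0.3164 0.1968 0.0627] [175.2002 192.9804]
side screw_slot 0.88 [ 0.5758 -0.128   0.0646] [367.2797 243.214 ]
```

View pics/a.png

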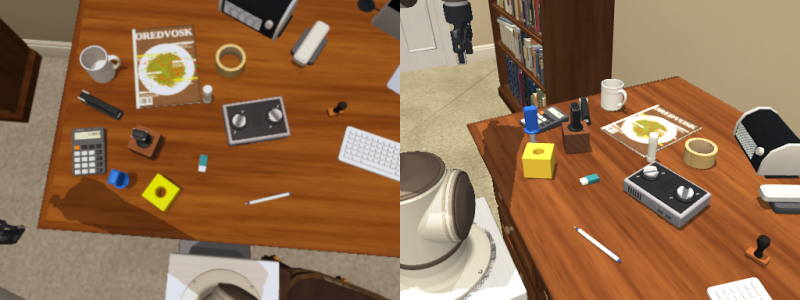

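View pics/top.png

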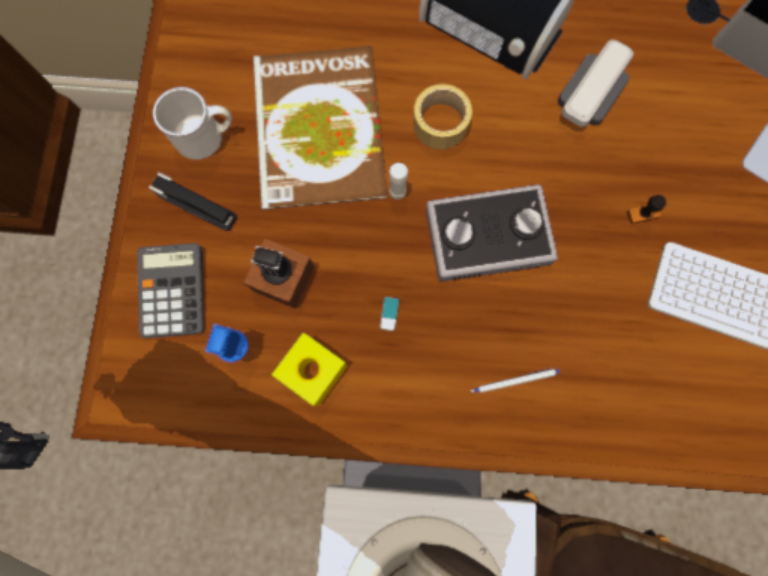

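The black driver at (270,265) in the dark wood stand is the right one. The blue one at (228,343) and the yellow block at (310,370) are look-alikes. The pack's screws are at (459,232) and (528,222), so I need a close crop of those and the driver.

```bash
python3 - <<'E'
from h import *
np.set_printoptions(precision=4,suppress=True)
im,d=camera("top");P=cloud("top",d)
a=cv2.resize(im[115:195,275:380],None,fx=4,fy=4,interpolation=2)
b=cv2.resize(im[145:215,150:220],None,fx=4.571,fy=4.571,interpolation=2)
im2,d2=camera("side")
c=cv2.resize(im2[205:295,280:400],(427,320),interpolation=2)
out=np.hstack([a,b[:320]]);out=np.vstack([cv2.resize(out,(740,320)),np.hstack([c,np.zeros((320,740-427,3),np.uint8)])])
cv2.imwrite("pics/c.png",cv2.cvtColor(cv2.resize(out,(693,600)),4))
# driver handle top
for nm,(im_,P_) in dict(top=(im,P),side=(im2,cloud("side",d2))).items():
    m=(np.hypot(P_[...,0]-.4635,P_[...,1]-.26)<.05)
    for z0,z1 in((.12,.17),(.135,.16),(.06,.069)):
        q=P_[m&(P_[...,2]>z0)&(P_[...,2]<z1)]
        if len(q)>5:print(nm,z0,len(q),q.mean(0),q[:,2].max(),cv2.minAreaRect((q[:,:2]*1000).astype(np.float32)))
m=(np.abs(P[...,0]-.56)<.14)&(np.abs(P[...,1]+.07)<.15)
for z0,z1 in((.038,.05),(.05,.08)):
    q=P[m&(P[...,2]>z0)&(P[...,2]<z1)]
    print(z0,len(q),q.mean(0),cv2.minAreaRect((q[:,:2]*1000).astype(np.float32)))
    if z0==.05:
        for s in (q[q[:,1]>-.07],q[q[:,1]<-.07]): 
            if len(s):print(s.mean(0),(s.max(0)+s.min(0))/2,np.ptp(s,axis=0))
E
```

```text
top 0.12 242 [0.4616 0.2573 0.1404] 0.14780541630830715 ((463.32025146484375, 258.93621826171875), (39.30237579345703, 24.43549346923828), 80.10528564453125)
top 0.135 215 [0.4625 0.258  0.142 ] 0.14780541630830715 ((463.34698486328125, 258.93157958984375), (39.30237579345703, 24.381235122680664), 80.10528564453125)
top 0.06 643 [0.4586 0.2545 0.0648] 0.06897753695928475 ((463.49163818359375, 258.87615966796875), (76.14369201660156, 76.29285430908203), 71.85176849365234)
side 0.12 184 [0.46   0.2504 0.1352] 0.14608884813550416 ((463.7143859863281, 256.4073181152344), (41.04948043823242, 24.885032653808594), 78.654052734375)
side 0.135 102 [0.461  0.2532 0.1414] 0.14608884813550416 ((463.9571838378906, 257.4574890136719), (39.15395736694336, 24.143056869506836), 79.953369140625)
side 0.06 394 [0.4594 0.2493 0.0645] 0.0689914721300464 ((463.7996826171875, 257.892333984375), (80.04815673828125, 76.33084869384766), 71.72444915771484)
0.038 3379 [ 0.5574 -0.068   0.0432] ((570.0867309570312, -47.315887451171875), (159.7322998046875, 226.1012420654297), 13.246896743774414)
0.05 509 [ 0.5612 -0.0656  0.0565] ((565.0638427734375, -30.59033203125), (230.15638732910156, 90.29637145996094), 81.99751281738281)
[ 0.5507 -0.0111  0.0568] [0.5736 0.0187 0.0645] [0.1028 0.1194 0.0289]
[ 0.5723 -0.123   0.0563] [ 0.5723 -0.1236  0.0567] [0.0495 0.0499 0.0132]
```

View pics/c.png

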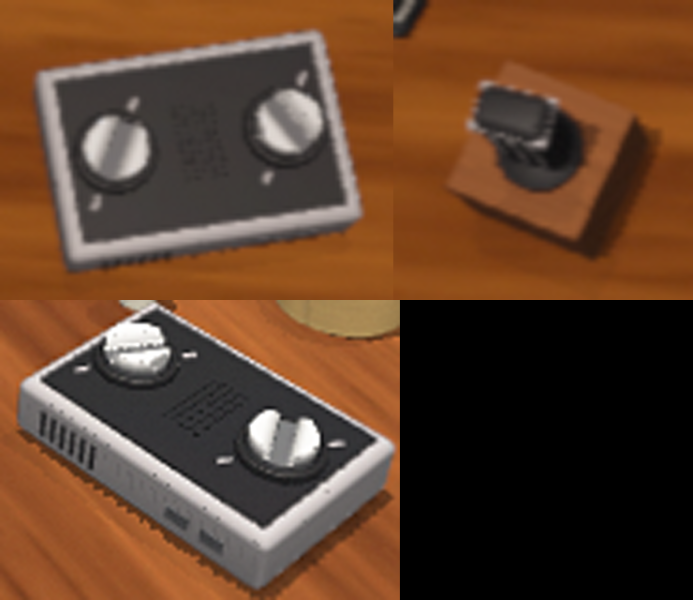

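The right screw is the open one: its slot runs about (270,103)-(310,145) in the crop, off its ticks at (302,77) and (267,178). The left screw's slot lies between its ticks, so it is locked. The driver handle's long axis is at yaw of about 80°. Moving above the driver.

Emit:
servo_tool(moves=[[[0, 0, 0], [-0.0456, -0.018, 0], 100], [[0, 0, 0], [-0.0456, -0.018, 0], 100], [[0, 0, 0], [-0.0456, -0.018, 0], 100], [[0, 0, 0], [-0.0456, -0.018, 0], 100], [[0, 0, 0], [-0.0456, -0.018, 0], 100], [[0, 0, 0], [-0.0456, -0.018, 0], 100], [[0, 0, 0], [-0.0456, -0.018, 0], 100], [[0, 0, 8], [0, 0, 0], 100], [[0, 0, 0], [0, 0, 0], 100], [[0, 0, 0], [0, 0, 0], 100]], force=60)

```text
time: 1.5
ee_pos: [0.4633, 0.2587, 0.2313]
tcp_rot: [180.0, -0.0, 148.3]
wrist_force: [0.3, 0.1, -0.1]
opening: 0.0856
grasp_force: 0.0
```

```bash
python3 - <<'E'
from h import *
o=get_obs();print(o['time'],o['ee_pos'],o['tcp_rot'],o['q'])
E
```

```text
1.5 [0.46330642 0.25868278 0.23129679] [ 1.79998748e+02 -1.03419799e-02  1.48309833e+02] [2.91712168e+01 2.30931491e+00 7.27127433e+00 9.49659015e+01
 9.64281507e-03 6.08613834e+01]
```

Emit:
servo_tool(moves=[[[0, 0, -8.5], [0, 0, 0], 100], [[0, 0, -8.5], [0, 0, 0], 100], [[0, 0, -8.5], [0, 0, 0], 100], [[0, 0, -8.5], [0, 0, 0], 100], [[0, 0, -8.5], [0, 0, 0], 100], [[0, 0, -8.5], [0, 0, 0], 100], [[0, 0, -8.5], [0, 0, 0], 100], [[0, 0, -8.5], [0, 0, 0], 100], [[0, 0, -8.5], [0, 0, 0], 100], [[0, 0, -8.5], [0, 0, 0], 100], [[0, 0, -8.5], [0, 0, 0], 100], [[0, 0, -8.5], [0, 0, 0], 100]])

```text
time: 2.7
ee_pos: [0.4627, 0.2597, 0.2315]
tcp_rot: [-180.0, 0.0, -109.2]
wrist_force: [0.6, 0.5, 0.2]
opening: 0.0854
grasp_force: 0.0
```

Emit:
servo_tool(moves=[[[0, 0, -8.5], [0, 0, 0], 100], [[0, 0, -1.2], [0, 0, 0], 100], [[0, 0, 0], [0, 0, 0], 100], [[0, 0, 0], [0, 0, 0], 100]])

```text
time: 3.1
ee_pos: [0.4632, 0.2589, 0.2313]
tcp_rot: [-180.0, 0.0, -100.3]
wrist_force: [-0.3, -0.3, -0.2]
opening: 0.0852
grasp_force: 0.0
```

```bash
python3 - <<'E'
from h import *
np.set_printoptions(precision=4,suppress=True)
o=get_obs();print(o['time'],o['ee_pos'],o['tcp_rot'],o['q'])
im,d=camera("wrist");P=cloud("wrist",d)
m=(np.hypot(P[...,0]-.4635,P[...,1]-.26)<.05)
for z0,z1 in((.135,.16),(.06,.072)):
    q=P[m&(P[...,2]>z0)&(P[...,2]<z1)]
    if len(q)>5:print(z0,len(q),q.mean(0),cv2.minAreaRect((q[:,:2]*1000).astype(np.float32)))
cv2.imwrite("pics/w1.png",cv2.cvtColor(im,4))
E
```

```text
3.1 [0.4632 0.2589 0.2313] [-179.9948    0.0012 -100.2634] [ 29.2017   2.3048   7.2723  94.9627  -0.0024 -50.5349]
0.135 1081 [0.4652 0.2578 0.1439] ((465.4354248046875, 260.0653991699219), (38.788143157958984, 24.14728355407715), 79.15778350830078)
0.06 2500 [0.4637 0.2534 0.0667] ((465.5434265136719, 260.13629150390625), (76.30853271484375, 76.09729766845703), 71.86359405517578)
```

View pics/w1.png

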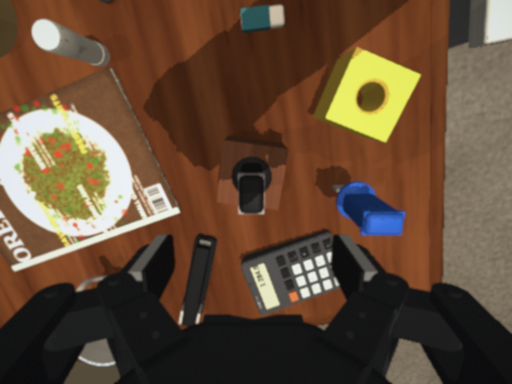

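The black driver stands in the dark wood stand, with its top at about (250,193). The blue and yellow look-alikes lie off to the right. Descending and gripping.

Emit:
servo_tool(moves=[[[0, 0, 0.5], [-0.001, -0.0012, 0.03], 100], [[0, 0, 0], [0, 0, 0.035], 100], [[0, 0, 0], [0, 0, 0.035], 100], [[0, 0, 0], [0, 0, 0.03], 100], [[0, 0, 0], [0, 0, 0.0113], 100], [[0, 0, 0], [0, 0, 0], 100], [[0, 0, 0], [0, 0, 0], 0], [[0, 0, 0], [0, 0, 0], 0], [[0, 0, 0], [0, 0, 0], 0], [[0, 0, 0], [0, 0, 0], 0], [[0, 0, 0], [0, 0, 0], 0], [[0, 0, 0], [0, 0, 0], 0]], force=60)

```text
time: 4.35
ee_pos: [0.4653, 0.2595, 0.0909]
tcp_rot: [-179.9, 0.1, -100.7]
wrist_force: [-0.8, -0.2, 5.6]
opening: 0.0235
grasp_force: 59.2
```

Emit:
servo_tool(moves=[[[0, 0, 0], [0, 0, 0], 0], [[0, 0, 0], [0, 0, 0], 0], [[0, 0, 0], [0, 0, 0], 0]])

```text
time: 4.65
ee_pos: [0.4653, 0.2595, 0.0908]
tcp_rot: [-179.9, 0.1, -100.7]
wrist_force: [-1.5, -0.6, 4.4]
opening: 0.0235
grasp_force: 59.2
```

Emit:
servo_tool(moves=[[[0, 0, 0], [0, 0, -0.015], 0], [[0, 0, 0], [0, 0, -0.03], 0], [[0, 0, 0], [0, 0, -0.035], 0], [[0, 0, 0], [0, 0, -0.03], 0], [[0, 0, 0], [0, 0, 0], 0], [[0, 0, 0], [0.02, -0.01, 0], 0], [[0, 0, 0], [0.038, -0.019, 0], 0], [[0, 0, 0], [0.038, -0.019, 0], 0], [[0, 0, 0], [0.038, -0.019, 0], 0], [[0, 0, 0], [0.038, -0.019, 0], 0], [[0, 0, 0], [0.038, -0.019, 0], 0], [[0, 0, 0], [0.038, -0.019, 0], 0]])

```text
time: 5.85
ee_pos: [0.5407, -0.0092, 0.1998]
tcp_rot: [180.0, -0.0, -100.7]
wrist_force: [1.1, 0.5, -0.3]
opening: 0.0233
grasp_force: 58.9
```

Emit:
servo_tool(moves=[[[0, 0, 0], [0.038, -0.019, 0], 0], [[0, 0, 0], [0.038, -0.019, 0], 0], [[0, 0, 0], [0.0316, -0.0143, 0], 0], [[0, 0, 7], [0, 0, 0], 0], [[0, 0, 7], [0, 0, 0], 0], [[0, 0, 7], [0, 0, 0], 0], [[0, 0, 7], [0, 0, 0], 0], [[0, 0, 7], [0, 0, 0], 0], [[0, 0, 0], [0, 0, 0], 0], [[0, 0, 0], [0, 0, 0], 0]])

```text
time: 6.85
ee_pos: [0.572, -0.1228, 0.1997]
tcp_rot: [180.0, -0.0, -135.5]
wrist_force: [0.3, 1.0, -0.7]
opening: 0.0234
grasp_force: 59.0
```

```bash
cat > look.py <<'E'
from h import *
import sys
np.set_printoptions(precision=4,suppress=True)
o=get_obs();print(o['time'],o['ee_pos'],o['tcp_rot'],o['q'],o['opening'])
ims=[]
for c in("wrist","top","side"):
    im,d=camera(c);ims.append(im);P=cloud(c,d)
    for r in mark_of("screw_slot",c)[:2]:
        X=w(c,r["xyz"]);print(c,round(r["score"],2),X,px(c,X)[0])
    m=np.hypot(P[...,0]-.571,P[...,1]+.124)<.035
    q=P[m&(P[...,2]>.053)&(P[...,2]<.072)]
    if len(q)>5: print(len(q),np.median(q[:,2]),cv2.minEnclosingCircle((q[:,:2]*1000).astype(np.float32)))
    if c!="top": cv2.imwrite(f"pics/{sys.argv[1]}{c}.png",cv2.cvtColor(im,4))
E
python3 look.py w2
```

```text
6.85 [ 0.572  -0.1228  0.1997] [ 179.9671   -0.0206 -135.479 ] [-12.118    9.3389  11.3749  92.0748   0.0008 -56.6391] 0.023353991097979924
wrist 0.63 [ 0.574  -0.1243  0.0699] [250.0926 182.2188]
744 0.060897950964911005 ((574.5855712890625, -122.56450653076172), 23.644676208496094)
top 0.6 [ 0.5715 -0.1248  0.0624] [353.0896 146.945 ]
161 0.0592960490967505 ((572.880615234375, -122.67012023925781), 20.039203643798828)
side 0.85 [ 0.576  -0.1286  0.0636] [367.5142 243.7811]
188 0.05903513475178793 ((574.26123046875, -124.46598052978516), 21.296154022216797)
```

View pics/w2wrist.png

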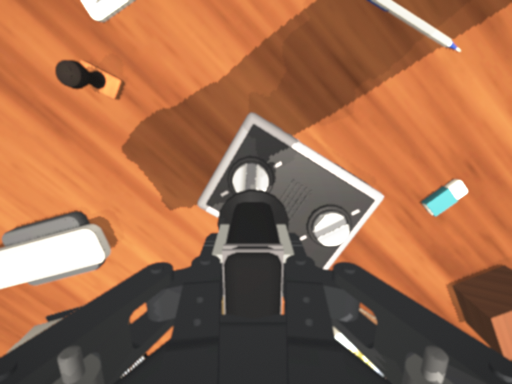

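Emit:
servo_tool(moves=[[[0, 0, 0], [-0.0006, -0.0016, 0.015], 0], [[0, 0, 0], [0, 0, 0.015], 0], [[0, 0, 0], [0, 0, 0.005], 0], [[0, 0, 0], [0, 0, 0], 0], [[0, 0, 0], [0, 0, 0], 0]])

```text
time: 7.65
ee_pos: [0.5738, -0.1236, 0.1652]
tcp_rot: [-180.0, 0.0, -135.7]
wrist_force: [0.7, 0.3, -0.3]
opening: 0.0237
grasp_force: 59.0
```

```bash
python3 look.py w3; python3 - <<'E'
from h import *
im=cv2.imread("pics/w2wrist.png");a=cv2.resize(im[145:215,205:295],(514,400),interpolation=2)
b=cv2.imread("pics/w3side.png")[170:280,300:440]
cv2.imwrite("pics/x.png",np.vstack([np.hstack([a,np.zeros((400,286,3),np.uint8)])[:300],cv2.copyMakeBorder(cv2.resize(b,(382,300),interpolation=2),0,0,0,418,0)]))
E
```

```text
7.65 [ 0.5738 -0.1236  0.1652] [-179.9949    0.003  -135.675 ] [-12.1569   9.2088   7.4065  88.1918  -0.0003 -56.4819] 0.023667071560153873
wrist 0.58 [ 0.5741 -0.1246  0.0664] [251.6959 189.1356]
680 0.06066526655493261 ((575.2177124023438, -123.14209747314453), 24.111948013305664)
top 0.72 [ 0.5703 -0.1224  0.0616] [352.0005 147.4419]
115 0.058768867376057875 ((572.0738525390625, -122.40446472167969), 19.524654388427734)
side 0.81 [ 0.576  -0.1263  0.0615] [366.5067 243.9197]
187 0.05896774277458524 ((574.8602294921875, -124.54112243652344), 20.904678344726562)
```

View pics/x.png

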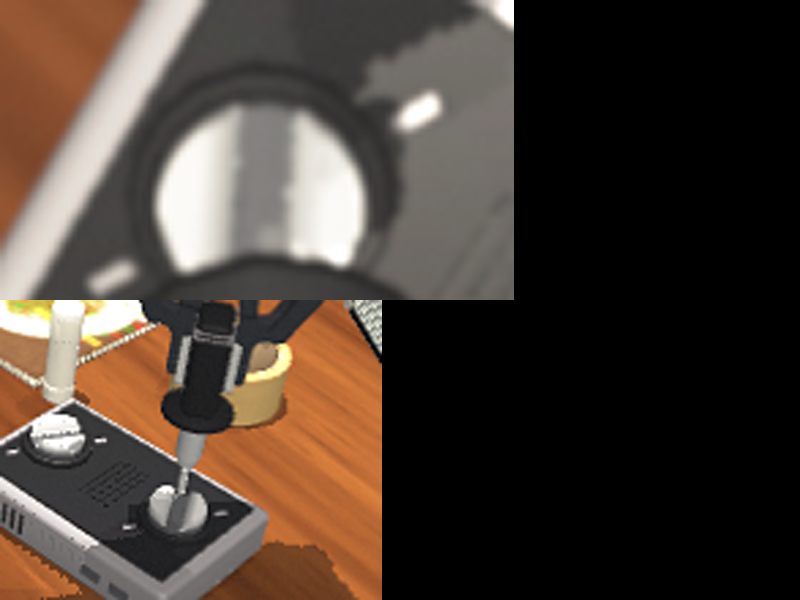

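The slot runs vertically in the wrist view, parallel to the blade, and the blade tip is over the slot. Lowering in steps while watching the force.

Emit:
servo_tool(moves=[[[0, 0, 0], [0, 0, 0.006], 0], [[0, 0, 0], [0, 0, 0.006], 0], [[0, 0, 0], [0, 0, 0.006], 0], [[0, 0, 0], [0, 0, 0.002], 0], [[0, 0, 0], [0, 0, 0], 0], [[0, 0, 0], [0, 0, 0], 0]])

```text
time: 8.55
ee_pos: [0.5738, -0.1236, 0.1451]
tcp_rot: [-180.0, 0.0, -135.7]
wrist_force: [-0.5, 0.1, -0.8]
opening: 0.0234
grasp_force: 59.0
```

Emit:
servo_tool(moves=[[[0, 0, 0], [0, 0, 0.002], 0], [[0, 0, 0], [0, 0, 0.001], 0], [[0, 0, 0], [0, 0, 0], 0], [[0, 0, 0], [0, 0, 0], 0]])

```text
time: 8.95
ee_pos: [0.5737, -0.1236, 0.142]
tcp_rot: [-180.0, -0.0, -135.7]
wrist_force: [-0.4, -0.6, -1.7]
opening: 0.0235
grasp_force: 59.0
```

Emit:
servo_tool(moves=[[[0, 0, 0], [0, 0, 0.002], 0], [[0, 0, 0], [0, 0, 0], 0], [[0, 0, 0], [0, 0, 0], 0]])

```text
time: 9.25
ee_pos: [0.5737, -0.1236, 0.14]
tcp_rot: [180.0, -0.0, -135.7]
wrist_force: [0.2, -0.1, -1.8]
opening: 0.0235
grasp_force: 59.1
```

Emit:
servo_tool(moves=[[[0, 0, 0], [0, 0, 0.002], 0], [[0, 0, 0], [0, 0, 0], 0], [[0, 0, 0], [0, 0, 0], 0]])

```text
time: 9.55
ee_pos: [0.5738, -0.1236, 0.1383]
tcp_rot: [-180.0, 0.0, -135.7]
wrist_force: [-0.0, 0.3, 3.1]
opening: 0.0233
grasp_force: 59.5
```

Emit:
servo_tool(moves=[[[0, 0, 0], [0, 0, 0.002], 0], [[0, 0, 0], [0, 0, 0], 0], [[0, 0, 0], [0, 0, 0], 0]])

```text
time: 9.85
ee_pos: [0.5738, -0.1236, 0.1362]
tcp_rot: [-180.0, 0.0, -135.7]
wrist_force: [-1.4, 0.8, 4.8]
opening: 0.0232
grasp_force: 59.7
```

Emit:
servo_tool(moves=[[[0, 0, 0], [0, 0, 0.001], 0], [[0, 0, 0], [0, 0, 0], 0], [[0, 0, 0], [0, 0, 0], 0]])

```text
time: 10.15
ee_pos: [0.5739, -0.1236, 0.1352]
tcp_rot: [-180.0, 0.0, -135.7]
wrist_force: [-0.8, 0.2, 6.1]
opening: 0.0233
grasp_force: 59.8
```

About 7 N against the spring, so the screw is pushed about 4.3 mm. I'll add a little more and turn clockwise.

Emit:
servo_tool(moves=[[[0, 0, 0], [0, 0, 0.0006], 0], [[0, 0, 4], [0, 0, 0], 0], [[0, 0, 4], [0, 0, 0], 0], [[0, 0, 4], [0, 0, 0], 0], [[0, 0, 4], [0, 0, 0], 0], [[0, 0, 4], [0, 0, 0], 0], [[0, 0, 4], [0, 0, 0], 0], [[0, 0, 4], [0, 0, 0], 0], [[0, 0, 4], [0, 0, 0], 0]])

```text
time: 11.05
ee_pos: [0.5742, -0.1238, 0.1349]
tcp_rot: [-179.9, 0.1, -167.8]
wrist_force: [0.0, -0.9, 6.4]
opening: 0.0231
grasp_force: 59.9
```

Emit:
servo_tool(moves=[[[0, 0, 4], [0, 0, 0], 0], [[0, 0, 4], [0, 0, 0], 0], [[0, 0, 4], [0, 0, 0], 0], [[0, 0, 4], [0, 0, 0], 0], [[0, 0, 4], [0, 0, 0], 0], [[0, 0, 4], [0, 0, 0], 0], [[0, 0, 4], [0, 0, 0], 0], [[0, 0, 0], [0, 0, 0], 0]])

```text
time: 11.85
ee_pos: [0.5741, -0.1236, 0.1348]
tcp_rot: [180.0, 0.1, 164.2]
wrist_force: [-0.2, -0.6, 5.1]
opening: 0.0231
grasp_force: 59.9
```

```bash
python3 -c "
from workcell import *
o=get_obs();print(o['tcp_rot'],o['torque'],o['wrist_force'],o['ee_pos'],o['q'])"
```

```text
[1.79991215e+02 6.44730896e-02 1.64186724e+02] [0.06187185 0.07790859 0.00899198] [-0.15479121 -0.62609712  5.1248823 ] [ 0.57412797 -0.12360905  0.13483629] [-1.21524984e+01  9.15649437e+00  4.00695814e+00  8.47855613e+01
  4.65067077e-03  3.66077503e+00]
```

Emit:
servo_tool(moves=[[[0, 0, 0], [0, 0, 0.0004], 0], [[0, 0, 4], [0, 0, 0], 0], [[0, 0, 4], [0, 0, 0], 0], [[0, 0, 4], [0, 0, 0], 0], [[0, 0, 4], [0, 0, 0], 0], [[0, 0, 4], [0, 0, 0], 0], [[0, 0, 3], [0, 0, 0], 0], [[0, 0, 0], [0, 0, 0], 0], [[0, 0, 0], [0, 0, 0], 0]])

```text
time: 12.75
ee_pos: [0.5742, -0.1235, 0.1345]
tcp_rot: [180.0, 0.1, 141.3]
wrist_force: [0.1, 1.1, 6.3]
opening: 0.0234
grasp_force: 60.0
```

```bash
python3 look.py w4; python3 - <<'E'
from h import *
o=get_obs();print(o['tcp_rot'],o['torque'],o['wrist_force'],o['ee_pos'])
a=cv2.imread("pics/w4wrist.png")[130:230,180:340]
b=cv2.imread("pics/w4side.png")[170:280,300:440]
cv2.imwrite("pics/y.png",np.hstack([cv2.resize(a,(400,300),interpolation=2),cv2.resize(b,(382,300),interpolation=2)]))
E
```

```text
12.75 [ 0.5742 -0.1235  0.1345] [179.9565   0.0544 141.3222] [-12.1495   9.157    3.967   84.7418   0.0147  26.5283] 0.0233521220852397
wrist 0.77 [ 0.574  -0.1228  0.0637] [251.8302 199.4602]
339 0.056624937881523986 ((573.374267578125, -120.95269775390625), 23.99029541015625)
top 0.63 [ 0.5763 -0.1222  0.0525] [351.0742 146.2199]
69 0.05506569020561437 ((568.3468017578125, -120.99198913574219), 20.15985679626465)
side 0.62 [ 0.5744 -0.1266  0.0577] [365.6666 245.7897]
side 0.46 [0.4609 0.2574 0.0632] [222.9623 163.8497]
145 0.05597826516838934 ((571.4940185546875, -124.58784484863281), 21.050962448120117)
[1.79956623e+02 5.59107744e-02 1.41327991e+02] [ 0.20379071 -0.0419089   0.10924258] [-0.13292418  1.24515642  6.55047547] [ 0.57417194 -0.12355261  0.13448225]
```

View pics/y.png

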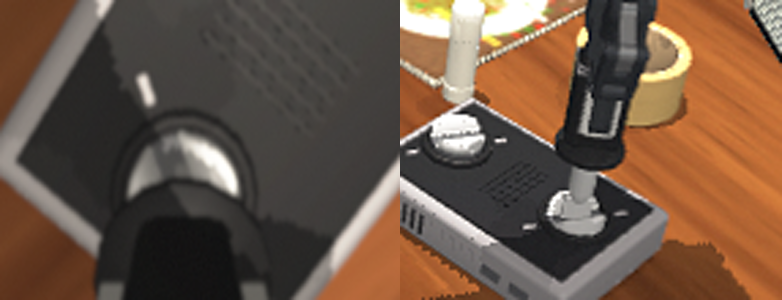

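The slot points nearly at the tick and torque is starting to build. Turning a bit further until it clearly hits the stop.

Emit:
servo_tool(moves=[[[0, 0, 2], [0, 0, 0], 0], [[0, 0, 2], [0, 0, 0], 0], [[0, 0, 0], [0, 0, 0], 0], [[0, 0, 0], [0, 0, 0], 0]])

```text
time: 13.45
ee_pos: [0.5743, -0.1236, 0.1345]
tcp_rot: [179.9, 0.1, 137.3]
wrist_force: [1.0, 1.3, 6.8]
opening: 0.0234
grasp_force: 60.0
```

```bash
python3 -c "
from workcell import *
o=get_obs();print(o['tcp_rot'],o['torque'],o['wrist_force'],o['ee_pos'],o['q'])"
```

```text
[1.79947081e+02 6.23234604e-02 1.37336828e+02] [ 0.1958966  -0.02522806  0.22217044] [0.99285575 1.29152711 6.84981723] [ 0.5742685  -0.12355264  0.13450504] [-1.21487437e+01  9.15856568e+00  3.97277630e+00  8.47336490e+01
  1.39446819e-02  3.05144093e+01]
```

Torque went from 0.11 to 0.22 N m over 4°, so it is at the stop. Backing off within the blade's play, lifting, and checking.

Emit:
servo_tool(moves=[[[0, 0, -4], [0, 0, 0], 0], [[0, 0, -4], [0, 0, 0], 0], [[0, 0, -4], [0, 0, 0], 0], [[0, 0, 0], [0, 0, -0.005], 0], [[0, 0, 0], [0, 0, -0.005], 0], [[0, 0, 0], [0, 0, -0.01], 0], [[0, 0, 0], [0, 0, -0.02], 0], [[0, 0, 0], [0, 0, -0.025], 0], [[0, 0, 0], [0, 0, 0], 0], [[0, 0, 0], [0, 0, 0], 0]])

```text
time: 14.45
ee_pos: [0.5739, -0.1237, 0.1991]
tcp_rot: [180.0, 0.0, 149.3]
wrist_force: [-0.1, 0.4, -1.5]
opening: 0.0232
grasp_force: 59.1
```

```bash
python3 look.py w5; python3 - <<'E'
from h import *
a=cv2.imread("pics/w5wrist.png")[130:230,180:340]
b=cv2.imread("pics/w5side.png")[170:280,300:440]
t=cv2.cvtColor(camera("top")[0],4)[115:195,275:380]
o=np.hstack([cv2.resize(a,(400,300),interpolation=2),cv2.resize(b,(382,300),interpolation=2)])
cv2.imwrite("pics/z.png",np.vstack([o,cv2.copyMakeBorder(cv2.resize(t,(394,300),interpolation=2),0,0,0,388,0)]))
E
```

```text
14.45 [ 0.5739 -0.1237  0.1991] [179.993    0.023  149.2802] [-12.1593   9.5493  11.5406  91.9673  -0.0007  18.5605] 0.023207198256702758
wrist 0.59 [ 0.5712 -0.1254  0.0653] [249.088  181.3558]
649 0.060604853717834105 ((574.2581176757812, -122.00860595703125), 19.73413848876953)
top 0.48 [ 0.571  -0.121   0.0617] [351.4016 147.1005]
165 0.059036439710155604 ((574.9600830078125, -122.94983673095703), 21.745269775390625)
side 0.81 [ 0.5744 -0.1295  0.064 ] [367.1847 244.1396]
222 0.058681931332407886 ((574.3402709960938, -124.24994659423828), 21.595487594604492)
```

View pics/z.png

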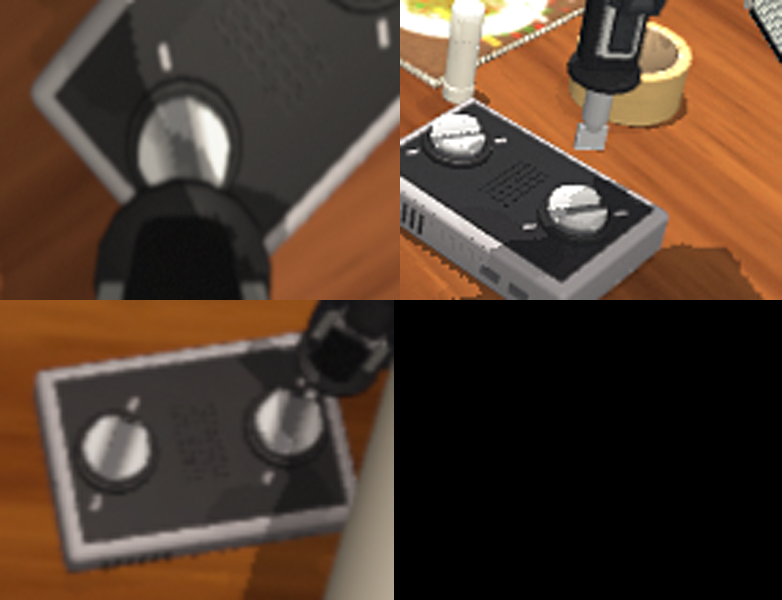

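The screw has sprung up and its slot lines up with the ticks, parallel to its twin's. Returning the driver to the stand.

Emit:
servo_tool(moves=[[[0, 0, 0], [0.0149, 0.0141, 0], 0], [[0, 0, 0], [0.0289, 0.0274, 0], 0], [[0, 0, 0], [0.0289, 0.0274, 0], 0], [[0, 0, 0], [0.0289, 0.0274, 0], 0], [[0, 0, 0], [0.0289, 0.0274, 0], 0], [[0, 0, 0], [0.0289, 0.0274, 0], 0], [[0, 0, 0], [0.0289, 0.0274, 0], 0], [[0, 0, 0], [0.0289, 0.0274, 0], 0], [[0, 0, 0], [0.0289, 0.0274, 0], 0], [[0, 0, 0], [0.0289, 0.0274, 0], 0], [[0, 0, 0], [0.014, 0.0134, 0], 0], [[0, 0, 0], [0, 0, 0], 0]])

```text
time: 16.0
ee_pos: [0.4642, 0.2617, 0.1986]
tcp_rot: [-180.0, -0.0, 149.5]
wrist_force: [-0.0, -0.0, -1.1]
opening: 0.0231
grasp_force: 59.1
```

Emit:
servo_tool(moves=[[[0, 0, 0], [0, 0, 0.01], 0], [[0, 0, 0], [0, 0, 0.01], 0], [[0, 0, 0], [0, 0, 0.01], 0], [[0, 0, 0], [0, 0, 0], 0], [[0, 0, 0], [0, 0, 0], 0]])

```text
time: 16.5
ee_pos: [0.4651, 0.2589, 0.1686]
tcp_rot: [-180.0, -0.0, 149.3]
wrist_force: [-0.1, 0.1, -1.4]
opening: 0.0234
grasp_force: 59.1
```

```bash
python3 - <<'E'
from h import *
np.set_printoptions(precision=4,suppress=True)
o=get_obs();print(o['ee_pos'],o['tcp_rot'],o['wrist_force'])
for c in("top","side","wrist"):
    im,d=camera(c);P=cloud(c,d)
    m=np.hypot(P[...,0]-.4645,P[...,1]-.26)<.06
    q=P[m&(P[...,2]>.062)&(P[...,2]<.07)]
    print(c,len(q),cv2.minAreaRect((q[:,:2]*1000).astype(np.float32)))
    if c!="top":cv2.imwrite(f"pics/v{c}.png",cv2.cvtColor(im,4))
b=cv2.imread("pics/vside.png")[90:210,160:320];a=cv2.imread("pics/vwrist.png")[100:260,150:350]
cv2.imwrite("pics/v.png",np.hstack([cv2.resize(a,(375,300)),cv2.resize(b,(400,300),interpolation=2)]))
E
```

```text
[0.4651 0.2589 0.1686] [-179.9623   -0.0196  149.2646] [-0.1096  0.1499 -1.4093]
top 35 ((485.7348937988281, 218.4513397216797), (24.321516036987305, 12.268986701965332), 31.598899841308594)
side 449 ((463.8296813964844, 257.96875), (81.56320190429688, 76.2352294921875), 71.87232971191406)
wrist 3456 ((465.40203857421875, 260.31939697265625), (76.0278091430664, 75.99177551269531), 71.64974212646484)
```

View pics/v.png

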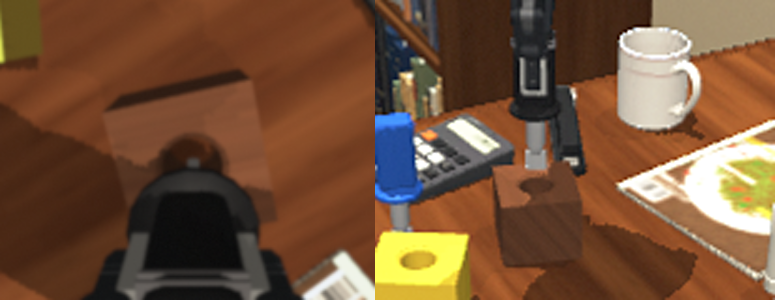

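The blade is above the hole of the dark wooden stand. Lowering.

Emit:
servo_tool(moves=[[[0, 0, 0], [0.0004, 0.0006, 0.008], 0], [[0, 0, 0], [0, 0, 0.01], 0], [[0, 0, 0], [0, 0, 0.012], 0], [[0, 0, 0], [0, 0, 0.014], 0], [[0, 0, 0], [0, 0, 0.014], 0], [[0, 0, 0], [0, 0, 0.012], 0], [[0, 0, 0], [0, 0, 0.004], 0], [[0, 0, 0], [0, 0, 0], 0], [[0, 0, 0], [0, 0, 0], 0]])

```text
time: 17.55
ee_pos: [0.4652, 0.2605, 0.0954]
tcp_rot: [180.0, 0.0, 149.3]
wrist_force: [-0.2, -0.9, -0.4]
opening: 0.0232
grasp_force: 59.1
```

Emit:
servo_tool(moves=[[[0, 0, 0], [0, 0, 0.0015], 0], [[0, 0, 0], [0, 0, 0.001], 0], [[0, 0, 0], [0, 0, 0], 0], [[0, 0, 0], [0, 0, 0], 0]])

```text
time: 17.95
ee_pos: [0.4651, 0.2603, 0.0926]
tcp_rot: [180.0, 0.0, 149.3]
wrist_force: [-0.4, -1.3, -1.0]
opening: 0.0232
grasp_force: 59.1
```

Emit:
servo_tool(moves=[[[0, 0, 0], [0, 0, 0.001], 0], [[0, 0, 0], [0, 0, 0], 0], [[0, 0, 0], [0, 0, 0], 0]])

```text
time: 18.25
ee_pos: [0.465, 0.2603, 0.0914]
tcp_rot: [-180.0, -0.0, 149.3]
wrist_force: [0.1, 0.7, -0.8]
opening: 0.0234
grasp_force: 59.1
```

Emit:
servo_tool(moves=[[[0, 0, 0], [0, 0, 0.001], 0], [[0, 0, 0], [0, 0, 0], 0], [[0, 0, 0], [0, 0, 0], 0]])

```text
time: 18.55
ee_pos: [0.4651, 0.2604, 0.0909]
tcp_rot: [180.0, 0.0, 149.3]
wrist_force: [-0.4, -0.8, 2.8]
opening: 0.0237
grasp_force: 59.5
```

The guard is resting on the block. Opening, backing out upward, then checking.

Emit:
servo_tool(moves=[[[0, 0, 0], [0, 0, 0], 30], [[0, 0, 0], [0, 0, 0], 60], [[0, 0, 0], [0, 0, 0], 100], [[0, 0, 0], [0, 0, 0], 100], [[0, 0, 0], [0, 0, 0], 100], [[0, 0, 0], [0, 0, 0], 100], [[0, 0, 0], [0, 0, 0], 100], [[0, 0, 0], [0, 0, 0], 100]])

```text
time: 19.35
ee_pos: [0.465, 0.2603, 0.0905]
tcp_rot: [-180.0, -0.0, 149.3]
wrist_force: [-0.2, -0.3, 0.2]
opening: 0.0855
grasp_force: 0.0
```

Emit:
servo_tool(moves=[[[0, 0, 0], [0, 0, -0.015], 100], [[0, 0, 0], [0, 0, -0.03], 100], [[0, 0, 0], [0, 0, -0.035], 100], [[0, 0, 0], [0, 0, -0.035], 100], [[0, 0, 0], [0, 0, -0.03], 100], [[0, 0, 0], [0, 0, 0], 100], [[0, 0, 0], [0, 0, 0], 100]])

```text
time: 20.05
ee_pos: [0.4654, 0.2605, 0.2368]
tcp_rot: [179.9, 0.1, 149.3]
wrist_force: [1.1, 0.1, -0.9]
opening: 0.0859
grasp_force: 0.0
```

```bash
python3 - <<'E'
from h import *
o=get_obs();print(o['time'],o['ee_pos'],o['opening'],o['wrist_force'])
for c in("side","wrist"):
    im,d=camera(c);P=cloud(c,d)
    m=np.hypot(P[...,0]-.465,P[...,1]-.26)<.05
    q=P[m&(P[...,2]>.135)&(P[...,2]<.16)]
    if len(q)>4:print(c,len(q),q[:,2].max(),np.median(q[:,2]),cv2.minAreaRect((q[:,:2]*1000).astype(np.float32)))
    cv2.imwrite(f"pics/f{c}.png",cv2.cvtColor(im,4))
b=cv2.imread("pics/fside.png")[90:280,160:420]
cv2.imwrite("pics/f.png",cv2.resize(b,(780,570),interpolation=2))
E
```

```text
20.05 [0.46537299 0.2604965  0.23683336] 0.08585960388758714 [ 1.10595643  0.12008981 -0.88713858]
side 114 0.14614646112061008 0.14144028455524577 ((462.3636169433594, 257.57745361328125), (23.640649795532227, 36.83888244628906), 62.81521224975586)
wrist 1056 0.14663579255723536 0.143924424066376 ((465.2956848144531, 260.9841003417969), (23.972034454345703, 38.90442657470703), 59.16303634643555)
```

View pics/f.png

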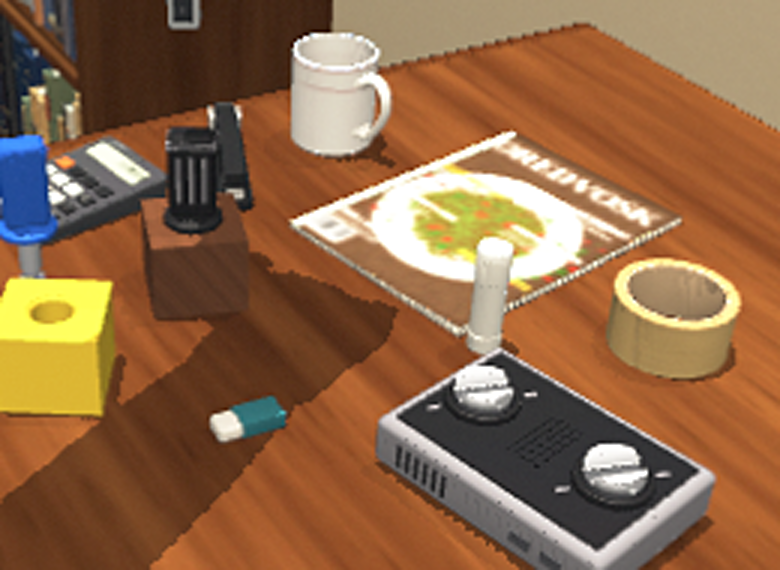

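The driver is upright and fully down in the dark stand (190,190). Both screw slots line up with their ticks, at (485,390) and (613,468).

```bash
python3 -c "
from workcell import *
print(job_done())"
```

```text
the job is handed in; nothing more can be done
None
```

The open screw is turned to its stop at the tick marks, the screwdriver is upright and fully down in its wooden stand, and the job was handed in at about 20 s of the 58 s limit.

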